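# Feed two spice tins into the gravity rack, caps to the keyed side

## Robot

A 6-joint arm with a two-finger parallel gripper is mounted at the origin on the work surface. World frame = base frame: x ahead of the robot, y to its left, z up, the work surface at z = 0. Lengths are in m, angles in rad, forces in N, time in s.
With the tool pointing down it reaches from about 0.325 to 0.875 m from the base axis. Payload 4.4 kg.
Tool frame: the origin (TCP) lies at the very end of the fingers, on their centre line; the grasp point (between the pads) lies 19 mm behind it (robot.grasp_offset is the z of the grasp point in the tool frame, in m); z points along the fingers, y is the direction in which the jaws open and shut (so a half turn about z gives the same grasp; the last joint's range is limited). The gripper opens to 85 mm and grips with 20 to 120 N. Pads are 22 mm wide; open, the fingers measure 114 mm over their backs; the gripper's body (76 mm by 85 mm) begins 54 mm behind the grasp point. The pads swing forward as they close: fully open they stand 13 mm farther back than shut.
Start: joints at [1.185, 0.207, 1.542, -0, 1.393, -0.15], TCP at [0.134, 0.559, 0.231] pointing down, gripper open.
Joint ranges: [-2.73, 2.73], [-0.86, 2.22], [0.23, 2.46], [-1.11, 4.25], [0.08, 2.63], [-2.82, 2.82]. Speed limits (rad/s): [2.79, 2.79, 3.14, 3.14, 3.14, 3.14].

## Interface

Orientations are given as [roll, pitch, yaw] about the fixed x, y, z axes, in that order (R = Rz(yaw) Ry(pitch) Rx(roll)).
In Python, from workcell import robot gives the robot as it stands.
- The arm moves only by the tool jog_arm, never from a script. Its argument "targets" is a list of rows, each a list of 7 numbers: the turn, a rotation vector about the world's x, y, z in rad, then the shift along the world's x, y, z in m, then the finger opening in m, from 0 to 0.0854. A call has exactly 10 rows; each row shifts and turns the commanded pose from where the row before left it; what a row does not reach is not made up. A row lasts 1/10 s, in which the tool goes at most 50 mm and 8.59 degrees, less where a joint would pass 70% of its speed; a pose out of reach is approached as far as the arm can. A call is refused whole if a number of a shift passes 0.05 or a number of a turn 0.15, either way. A call with a gripper value outside its range is refused whole. The fingers move at their own pace and stop on an object; "squeeze" is the grip in N (left out, the last holds). Time passes only in rows, so rows that do not move let the fingers close, or fill a call up. It gives the time, the measured TCP pose, the force and the opening at its end, in the units of the state.
- robot.get_obs(): the state, without advancing time (a new reading comes with each control period).
- robot.camera(name): name is "scene" or "side" or "wrist"; returns the picture (420x560x3 uint8, red, green, blue); there is no depth.
- robot.calibration(name): a dict with "intrinsics" (3x3 intrinsics, pixels), "D" ([k1, k2, p1, p2, k3] as OpenCV has them; the pictures are not rectified), "R" (3x3) and "t" (3): a world point X has camera coordinates R X + t. Camera axes: x right, y down, z forward; pixel columns grow to the right and rows downward; lengths in m; the calibration is good to about 2 mm. A picture is of the moment at which its call begins: read the wrist's pose just before it. calibration takes no time and is no camera call; for the wrist camera it gives the pose at the moment of the call.
- robot.hand_in(): hands the job in, once; it reports no verdict.
Trained networks look in the newest picture that a camera, given by its name, has taken for a name from the list of things; names that differ only in an ending like _2 or _b are one class to them, and where a whole thing is asked for, a point or a joint stands for the part that bears it (a point fixed in the world has none). Each returns a list of dicts, best first, with "score" (0 to 1); they miss things now and then, are a little off and sometimes report something else, mostly with a low value. They report only what shows in the picture. A call takes as long as a camera call. They do not tell look-alikes from the thing itself.
- robot.silhouettes(camera, name): "pixels" (420x560 bool, what is visible of it) and "extent" ([left, top, width, height] in pixels, round what is visible of it).
- robot.place_of(camera, name): "uv" ([column, row] in pixels: a listed point, or the origin of a listed thing).
The state is a dict: "t": time; "joint_pos": joint angles; "joint_velocities": joint speeds; "effort": joint torques, N m; "tcp_pos": TCP position; "orientation": TCP orientation; "wrist_force": force on the tool from outside, world axes, zero at the start; "wrist_torque": the same for the moment, N m; "finger_gap": finger opening in m.
Only numpy, scipy, OpenCV 4.12 (cv2) and the standard library are available. Lean on these libraries where they do the work, as an engineer would, in place of code of your own. Each camera call takes 0.05 s, during which the arm holds its last target.

## Task

Put both spice tins away in the bamboo gravity rack: lay each one on its side across the open loading bay at the rack's high end, with its narrow black cap on the side that has the orange ledge, and let it roll down under the hood bars until both lie at rest in a row at the low end. Leave the mug, the tumbler and the bamboo box standing where they are.

Things in the scene. Friction and masses are not known exactly. Their poses are not given: they have to be found in the camera images.
- rack: fixed bamboo gravity rack, 285 x 108 mm (x, y outside). Origin on the counter below the middle of the open loading bay; +x points to the high end, z up. A lane on two aluminium rails falls towards -x at 0.21 rad; rail tops are 110 mm up at the origin. Side walls' inner faces at y = -50 and +50 mm. A tin lies right with its x axis (cap) along rack +y and mid-body at y = -13 mm, 7 mm play each way
- load (a point): middle of the loading bay at rail-top height, 110 mm above the rack's origin. Bay open above, rack x = -60 to +65 mm, no wall at the high end; its walls rise 30 mm above the rails, then flare outwards. Rails 6 mm wide at rack y = -33 and +7 mm; fingertips may dip 15 mm into the 34 mm gap between. A tin laid here has its axis 24 mm above this height and rolls down freely once released
- gate (a point): the orange keyed gate, halfway between ledge and bar, on the lane's +y side where the bay ends. The orange ledge (y = +30 to +50 mm, 6 mm above the rails) runs from here (rack x = -75 mm) down to the low end; the orange bar over its start is 40 mm above the rails. Only the cap fits between them: a tin turned the wrong way cannot pass. Steel hood bars cross the lane below here, 52 mm above the rails
- low_end (a point): foot of the end lip on the lane's centre line at rail height, 205 mm down the slope from point load. At rest the first tin's centre is about 23 mm and the second's 69 mm up the slope from here, their axes 23 mm above the rails (rack x about -183 and -138 mm, z about 95 and 104 mm)
- jar_a: spice tin lying level on its side, green band round an aluminium body 46 mm in diameter, 60 mm long; at one end a narrower black cap 28 mm in diameter, 26 mm long. About 0.12 kg. Origin on the axis at mid-body; x axis runs along the tin to the cap (cap's end face at +56 mm, plain end at -30 mm). Starts in one of the tray's two cradles, origin 42 mm above the counter
- jar_b: spice tin lying level on its side, yellow band round an aluminium body 46 mm in diameter, 60 mm long; at one end a narrower black cap 28 mm in diameter, 26 mm long. About 0.12 kg. Origin on the axis at mid-body; x axis runs along the tin to the cap (cap's end face at +56 mm, plain end at -30 mm). Starts in one of the tray's two cradles, origin 42 mm above the counter
- jar_a_cap (a point): centre of the green tin's black cap, 43 mm from the tin's origin along its axis
- jar_b_cap (a point): centre of the yellow tin's black cap, 43 mm from the tin's origin along its axis
- tray: fixed wicker-effect plastic tray, 170 x 250 x 20 mm (x, y, z), origin at the centre of its underside. Two white V cradles along its x axis at y = -52 and +52 mm, each two narrow supports at x = -20 and +20 mm, under 25 mm high and within 21 mm of the tin's axis: fingers pass either side of a tin at mid-body. The tins point opposite ways along tray x; which lies where varies
- mug: orange mug, 80 mm diameter, 92 mm tall, standing; origin at the centre of its underside; bystander
- tumbler: clear glass tumbler, 72 mm diameter, 100 mm tall, standing; origin at the centre of its underside; bystander
- bamboo_box: closed bamboo box 70 x 110 x 60 mm (x, y, z); origin at the centre of its underside; bystander
Things that resemble listed ones, but are neither listed nor needed, are in the scene too. What is shaped like the jar_b but pink is not meant. Leave any red look-alike of the jar_a alone.

How it is judged:
By the outcome, as a careful person would: the job done as asked, in the order asked, and still so for the second after the job is handed in, with the robot touching nothing.
It also fails if it takes over 58 s, if anything falls off the work surface, if the arm or the gripper's body presses on something with over 40 N, if the wrist force passes 120 N, or if a joint passes its speed limit or range.

## Working session

There is one attempt and no reset: what is moved stays moved. The work goes in short steps, Python scripts to look and compute and a tool call to move; the robot and the scene stay as the last step left them, time stands still between calls to the robot, and variables do not carry over. Pictures are saved under pics/ and viewed, and the job is handed in when it is done.

Besides the shell and the picture viewer there is one more tool, called in YAML: its name, and indented under it one key for each argument. jog_arm: Moves the arm, as the interface text tells. Its arguments: {"type":"object","properties":{"targets":{"type":"array"},"squeeze":{"type":"number"}},"required":["targets"]}

```bash
mkdir -p pics; ls
python3 - <<'E'
from workcell import robot
import cv2,numpy as np
print(robot.get_obs())
for c in ["scene","side","wrist"]:
    im=robot.camera(c); cv2.imwrite(f"pics/{c}0.png",im[:,:,::-1])
    k=robot.calibration(c); print(c,np.array(k["R"]).round(3).tolist(),np.array(k["t"]).round(3),np.array(k["intrinsics"]).round(0).tolist())
    for n in ["rack","load","gate","low_end","jar_a","jar_b","jar_a_cap","jar_b_cap","tray","mug","tumbler","bamboo_box"]:
        try: r=robot.place_of(c,n)
        except Exception as e: print(n,e); continue
        print(n,[(np.round(q["uv"]).tolist(),round(q["score"],2)) for q in r])
print(robot.get_obs()["t"])
E
```

```text
pics
{'t': 0.0, 'joint_pos': array([ 1.18549459e+00,  2.07429380e-01,  1.54299510e+00, -7.34826882e-06,
        1.39347112e+00, -1.50515689e-01]), 'joint_velocities': array([-7.10001068e-05,  2.12487321e-03, -6.06296829e-04,  3.17316189e-04,
       -5.16366123e-04,  3.94200660e-04]), 'effort': array([-1.26361021e-03, -3.83031678e+01, -2.91597068e+01, -2.61397945e-04,
        1.04196905e-02, -7.55467454e-06]), 'tcp_pos': array([0.13349551, 0.55850016, 0.23010091]), 'orientation': array([-3.13931466e+00, -3.38174085e-04,  2.90680753e+00]), 'wrist_force': array([-0.4394954 ,  0.58804162, -0.12240261]), 'wrist_torque': array([ 0.00324702, -0.0209223 ,  0.00327373]), 'finger_gap': 0.08560600932675828}
scene [[0.706, 0.709, 0.012], [0.473, -0.459, -0.752], [-0.528, 0.536, -0.659]] [-0.404 -0.193  1.82 ] [[518.0, 0.0, 275.0], [0.0, 518.0, 207.0], [0.0, 0.0, 1.0]]
rack [([315.0, 208.0], 0.91)]
load [([319.0, 183.0], 0.7), ([183.0, 255.0], 0.28)]
gate [([318.0, 160.0], 0.88), ([369.0, 176.0], 0.46)]
low_end [([275.0, 161.0], 0.71)]
jar_a [([183.0, 252.0], 0.87), ([210.0, 238.0], 0.81), ([130.
[... 755 characters left out ...]
4.0], 0.91)]
jar_a [([324.0, 166.0], 0.84), ([323.0, 201.0], 0.81), ([322.0, 181.0], 0.81)]
jar_b [([324.0, 166.0], 0.84), ([323.0, 201.0], 0.81), ([322.0, 181.0], 0.81)]
jar_a_cap [([307.0, 199.0], 0.63), ([326.0, 239.0], 0.38)]
jar_b_cap [([336.0, 163.0], 0.66), ([337.0, 187.0], 0.54)]
tray [([322.0, 206.0], 0.67)]
mug [([227.0, 225.0], 0.92)]
tumbler [([234.0, 378.0], 0.94)]
bamboo_box [([241.0, 192.0], 0.8)]
wrist [[0.233, 0.972, 0.001], [0.926, -0.222, 0.305], [0.296, -0.07, -0.952]] [-0.574 -0.039  0.379] [[372.0, 0.0, 280.0], [0.0, 372.0, 210.0], [0.0, 0.0, 1.0]]
rack []
load []
gate []
low_end []
jar_a []
jar_b []
jar_a_cap []
jar_b_cap []
tray []
mug []
tumbler []
bamboo_box []
1.95
```

View pics/scene0.png

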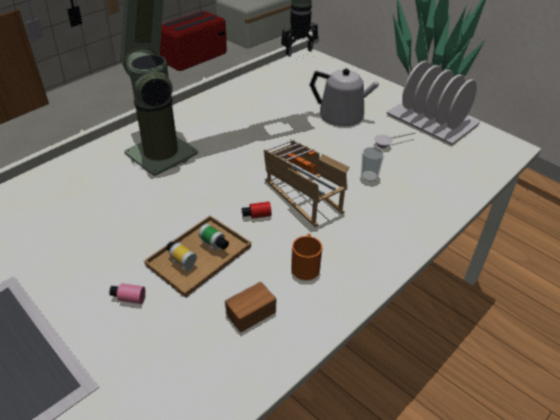

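View pics/side0.png

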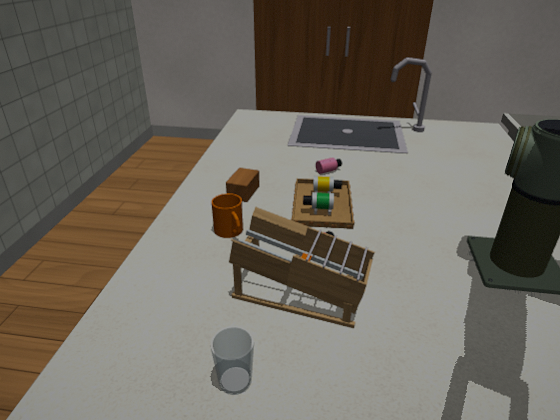

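View pics/wrist0.png

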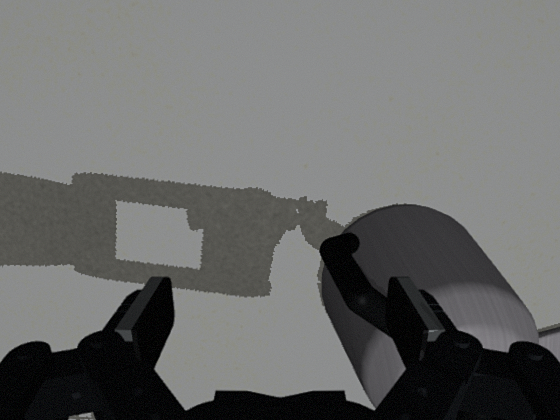

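```bash
cat > h.py <<'E'
from workcell import robot
import cv2,numpy as np
from scipy.optimize import least_squares
def ray(k,uv):
    K=np.array(k["intrinsics"]);R=np.array(k["R"]);t=np.array(k["t"]).ravel()
    p=cv2.undistortPoints(np.array([[uv]],float),K,np.array(k["D"],float))[0,0]
    return -R.T@t, R.T@np.array([p[0],p[1],1.])
def onz(k,uv,z):
    c,d=ray(k,uv); return c+d*(z-c[2])/d[2]
def proj(k,X):
    X=np.atleast_2d(np.array(X,float))
    return cv2.projectPoints(X,cv2.Rodrigues(np.array(k["R"]))[0],np.array(k["t"],float),np.array(k["intrinsics"]),np.array(k["D"],float))[0][:,0]
def tri(ks,uvs):
    A=np.zeros((3,3));b=np.zeros(3)
    for k,uv in zip(ks,uvs):
        c,d=ray(k,uv);d=d/np.linalg.norm(d);M=np.eye(3)-np.outer(d,d);A+=M;b+=M@c
    return np.linalg.solve(A,b)
E
python3 - <<'E'
from h import *
S=robot.calibration("scene");D=robot.calibration("side")
def p(n,a,b,z): print(n,onz(S,a,z).round(3) if a else'',onz(D,b,z).round(3) if b else '',tri([S,D],[a,b]).round(3) if a and b else '')
p("load",[319,183],[271,250],.11)
p("gate",[318,160],[299,264],.117)
p("low",[275,161],[361,284],.067)
p("rack",[315,208],[269,291],0)
p("green",[210,238],[323,201],.042)
p("greencap",[222,243],[307,199],.042)
p("yel",[183,252],[322,181],.042)
p("yelcap",[172,249],[337,187],.042)
p("tray",[199,258],[322,206],0)
p("mug",[306,266],[227,225],0)
p("tumbler",[367,173],[234,378],0)
p("box",[249,314],[241,192],0)
p("red",[260,211],None,.023)
p("pink",[130,296],[324,166],.023)
E
```

```text
load [0.591 0.164 0.11 ] [0.573 0.18  0.11 ] [0.579 0.172 0.101]
gate [0.519 0.241 0.117] [0.508 0.226 0.117] [0.514 0.237 0.121]
low [0.382 0.19  0.067] [0.381 0.209 0.067] [0.378 0.197 0.059]
rack [0.578 0.171 0.   ] [0.577 0.186 0.   ] [ 0.576  0.177 -0.007]
green [ 0.489 -0.172  0.042] [ 0.48  -0.159  0.042] [ 0.482 -0.168  0.035]
greencap [ 0.527 -0.161  0.042] [ 0.526 -0.163  0.042] [ 0.527 -0.161  0.042]
yel [ 0.48  -0.26   0.042] [ 0.491 -0.28   0.042] [ 0.489 -0.264  0.051]
yelcap [ 0.45  -0.275  0.042] [ 0.444 -0.249  0.042] [ 0.443 -0.27   0.032]
tray [ 0.494 -0.22   0.   ] [ 0.484 -0.201  0.   ] [ 0.485 -0.215 -0.009]
mug [ 0.723 -0.028  0.   ] [ 0.737 -0.057  0.   ] [ 0.731 -0.038  0.014]
tumbler [0.582 0.432 0.   ] [0.6   0.418 0.   ] [0.593 0.422 0.01 ]
box [ 0.733 -0.251  0.   ] [ 0.741 -0.246  0.   ] [ 0.738 -0.25  -0.   ]
red [0.489 0.021 0.023]  
pink [ 0.494 -0.445  0.023] [ 0.493 -0.428  0.023] [ 0.492 -0.443  0.017]
```

Run:
```python
from h import *
from scipy.spatial.transform import Rotation as Ro
k=robot.calibration("wrist");o=robot.get_obs()
R=Ro.from_euler("xyz",o["orientation"]).as_matrix()
c,d=ray(k,[280,210]); print("cam in tool",R.T@(c-o["tcp_pos"]),"dir",R.T@d)
cc=np.array(k["R"])@R; print(cc.round(3).tolist())
```

```text
cam in tool [ 0.07783364 -0.00119464 -0.1420629 ] dir [-0.30559777  0.00194551  0.9521603 ]
[[-0.0, 1.0, -0.001], [-0.952, -0.001, -0.305], [-0.305, 0.001, 0.952]]
```

jog_arm:
  targets:
    - [0, 0, 0.02, 0.02, -0.02, 0.03, 0.085]
    - [0, 0, 0.02, 0.035, -0.035, 0.03, 0.085]
    - [0, 0, 0.02, 0.035, -0.035, 0.03, 0.085]
    - [0, 0, 0.03, 0.035, -0.035, 0.03, 0.085]
    - [0, 0, 0.03, 0.035, -0.035, 0.02, 0.085]
    - [0, 0, 0.03, 0.035, -0.035, 0.02, 0.085]
    - [0, 0, 0.03, 0.035, -0.04, 0, 0.085]
    - [0, 0, 0.03, 0.035, -0.04, 0, 0.085]
    - [0, 0, 0.025, 0.035, -0.04, 0, 0.085]
    - [0, 0, 0, 0.035, -0.04, 0, 0.085]

```text
t: 2.95
tcp_pos: [0.4428, 0.2307, 0.3769]
orientation: [3.141, 0.001, -3.141]
wrist_force: [0.1, 0.7, 0.6]
finger_gap: 0.085
```

Run:
```python
from h import *
import json
print(robot.get_obs()["joint_velocities"].round(3), robot.get_obs()["tcp_pos"])
k=robot.calibration("wrist")
im=robot.camera("wrist"); cv2.imwrite("pics/w1.png",im[:,:,::-1])
json.dump({a:np.array(k[a]).tolist() for a in k},open("w1.json","w"))
for n,z in [("load",.11),("gate",.133),("low_end",.067)]:
    r=robot.place_of("wrist",n); print(n,[(np.round(q["uv"],1).tolist(),round(q["score"],2),onz(k,q["uv"],z).round(4).tolist()) for q in r])
```

```text
[-0.959  0.221 -0.21   0.004 -0.014 -0.936] [0.442764   0.23072288 0.37687145]
load [([233.3, 275.7], 0.55, [0.581, 0.1732, 0.11])]
gate [([277.5, 222.4], 0.57, [0.5032, 0.2277, 0.133])]
low_end [([262.7, 106.8], 0.67, [0.3823, 0.2101, 0.067])]
```

View pics/w1.png

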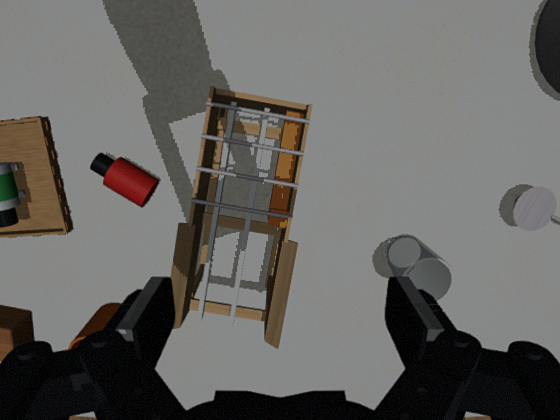

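```bash
cat > fit.py <<'E'
from h import *
import json,sys
k=json.load(open("w1.json"))
def W(p,X):
    c,s=np.cos(p[2]),np.sin(p[2]); X=np.array(X,float)
    return np.stack([p[0]+c*X[:,0]-s*X[:,1],p[1]+s*X[:,0]+c*X[:,1],X[:,2]],1)
def rail(x,y,h=0): return [x,y,.11+np.tan(.21)*x+h]
E
python3 - <<'E'
from fit import *
uv=np.array([[233.3,275.7],[277.5,222.4],[262.7,106.8]])
g=rail(-.075,.040,.023);  M=[[0,0,.11],g,[-.205*np.cos(.21),0,.11-.205*np.sin(.21)]]
f=lambda p:(proj(k,W(p,M))-uv).ravel()
s=least_squares(f,[.58,.172,-.13]);print(s.x,s.fun.round(1))
im=cv2.imread("pics/w1.png"); big=cv2.resize(im[80:360,150:330],None,fx=3.2,fy=2.1*0+3.2,interpolation=cv2.INTER_CUBIC)
b2=big.copy()
def L(a,b,c):
    q=proj(k,W(s.x,[a,b])); q=((q-[150,80]+.5)*3.2).astype(int); cv2.line(b2,tuple(map(int,q[0])),tuple(map(int,q[1])),c,1)
for y in(-.036,-.030,.004,.010): L(rail(-.2,y),rail(.065,y),(0,0,255))
for y in(-.05,.05): L(rail(-.2,y),rail(.065,y),(255,0,0))
L(rail(-.075,.03,.006),rail(-.2,.03,.006),(0,255,0));L(rail(-.075,.03,.04),rail(-.075,.05,.04),(0,255,255))
L(rail(-.075,.03,.006),rail(-.075,.05,.006),(0,255,0))
o=np.hstack([big,b2]);o=cv2.resize(o,None,fx=.66,fy=.66,interpolation=cv2.INTER_AREA);print(o.shape);cv2.imwrite("pics/fit1.png",o)
E
```

```text
[ 0.57862145  0.17434495 -0.1778202 ] [ 0.9 -1.7 -0.5  2.4 -0.3 -0.9]
(591, 760, 3)
```

View pics/fit1.png

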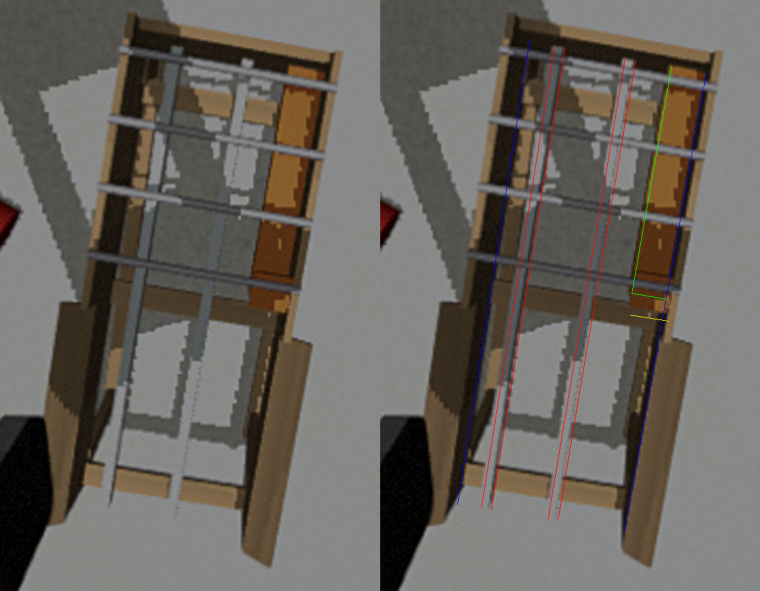

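jog_arm:
  targets:
    - [0, 0, 0, 0, -0.045, 0, 0.085]
    - [0, 0, 0, 0, -0.045, 0, 0.085]
    - [0, 0, 0, 0, -0.045, 0, 0.085]
    - [0, 0, 0, 0, -0.045, -0.015, 0.085]
    - [0, 0, 0, 0, -0.045, -0.015, 0.085]
    - [0, 0, 0, 0, -0.045, -0.015, 0.085]
    - [0, 0, 0, 0, -0.045, -0.015, 0.085]
    - [0, 0, 0, 0, -0.045, -0.02, 0.085]
    - [0, 0, 0, 0, -0.045, -0.02, 0.085]
    - [0, 0, 0, 0, -0.045, 0, 0.085]

```text
t: 4.15
tcp_pos: [0.4405, -0.2161, 0.2734]
orientation: [3.137, -0.004, -3.138]
wrist_force: [-0.7, 0.1, 0.0]
finger_gap: 0.0845
```

```bash
cat > look.py <<'E'
from h import *
import json,sys
n=sys.argv[1]; 
for i in range(int(sys.argv[2]) if len(sys.argv)>2 else 1): robot.camera("wrist")
o=robot.get_obs();print(o["tcp_pos"].round(4),o["orientation"].round(3),o["joint_velocities"].round(2))
k=robot.calibration("wrist")
im=robot.camera("wrist"); cv2.imwrite(f"pics/{n}.png",im[:,:,::-1])
json.dump({a:np.array(k[a]).tolist() for a in k},open(n+".json","w"))
for nm,z in [("jar_a",.042),("jar_a_cap",.042),("jar_b_cap",.042)]:
    r=robot.place_of("wrist",nm); print(nm,[(np.round(q["uv"],1).tolist(),round(q["score"],2),onz(k,q["uv"],z).round(4).tolist()) for q in r])
print(robot.get_obs()["t"])
E
python3 look.py w2 3
```

```text
[ 0.4419 -0.218   0.2762] [ 3.141 -0.     3.14 ] [ 0.05 -0.03  0.02  0.02  0.02  0.01]
jar_a [([327.0, 212.9], 0.84, [0.4879, -0.1682, 0.042]), ([236.3, 214.6], 0.81, [0.4896, -0.2649, 0.042]), ([492.0, 206.3], 0.74, [0.4808, 0.0134, 0.042]), ([89.1, 208.1], 0.57, [0.4819, -0.4255, 0.042])]
jar_a_cap [([330.2, 251.0], 0.8, [0.5322, -0.163, 0.042]), ([463.5, 184.4], 0.77, [0.4564, -0.0231, 0.042])]
jar_b_cap [([233.3, 173.0], 0.88, [0.4444, -0.2664, 0.042]), ([63.6, 178.7], 0.87, [0.4489, -0.4491, 0.042])]
4.5
```

View pics/w2.png

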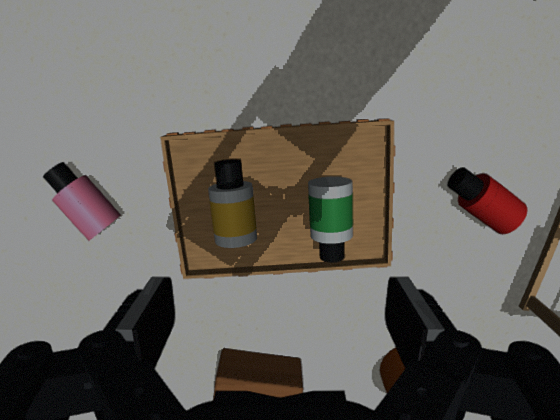

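```bash
cat > tfit.py <<'E'
from fit import *
k=json.load(open("w2.json"))
uv=np.array([[233.3,214],[330.6,212],[331.5,251],[230.5,172.5]])
M=[[0,-.052,.042],[0,.052,.042],[.043,.052,.042],[-.043,-.052,.042]]
f=lambda p:(proj(k,W(p,M))-uv).ravel()
s=least_squares(f,[.488,-.216,.05]);print(s.x,s.fun.round(1)); p=s.x
print("yellow",W(p,M[:1]),"green",W(p,M[1:2]))
im=cv2.imread("pics/w2.png");b=cv2.resize(im[110:290,150:410],None,fx=3,fy=3,interpolation=cv2.INTER_CUBIC)
def L(a,c):
    q=proj(k,W(p,[a,c])); q=((q-[150,110]+.5)*3).astype(int); cv2.line(b,tuple(map(int,q[0])),tuple(map(int,q[1])),(0,0,255),1)
cam=-np.array(k["R"]).T@np.array(k["t"])
for y,sg in((-.052,-1),(.052,1)):
  for r,x0,x1 in((.023,-.03,.03),(.014,.03,.056)):
    # limb of cylinder
    ct=W(p,[[0,y,.042]])[0]; ax=np.array([np.cos(p[2]),np.sin(p[2]),0]);n=np.array([-ax[1],ax[0],0])
    v=cam-ct; vy,vz=v@n,v[2]; d=np.hypot(vy,vz);a0=np.arctan2(vz,vy);h=np.arccos(r/d)
    for a in(a0+h,a0-h): L([sg*x0,y+r*np.cos(a),.042+r*np.sin(a)],[sg*x1,y+r*np.cos(a),.042+r*np.sin(a)])
for z in(.02,):
  c=[[-.085,-.125,z],[.085,-.125,z],[.085,.125,z],[-.085,.125,z]]
  for i in range(4): L(c[i],c[(i+1)%4])
cv2.imwrite("pics/tfit.png",b)
E
python3 tfit.py
```

```text
[ 0.48779876 -0.2159087   0.01031055] [ 0.2 -0.5  0.5  0.3 -1.7 -1.6  0.9  1.4]
yellow [[ 0.4883349  -0.26790594  0.042     ]] green [[ 0.48726262 -0.16391147  0.042     ]]
```

View pics/tfit.png

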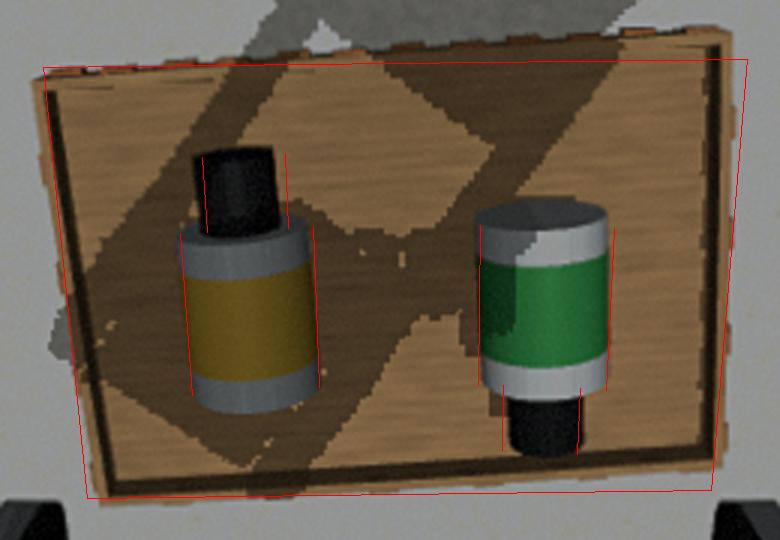

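```bash
python3 - <<'E'
s=open('tfit.py').read()
s=s.replace("f=lambda","C=np.array([[37,75],[732,30],[98,502],[722,465]])/3+[150,110]-.5\nuv=np.vstack([uv[:2],C]);M=M[:2]+[[-.085,-.125,.02],[-.085,.125,.02],[.085,-.125,.02],[.085,.125,.02]]\nf=lambda",1)
open('tfit.py','w').write(s)
E
python3 tfit.py
```

```text
[ 0.48514813 -0.2163576   0.05816404] [-0.2 -0.6  0.2 -4.3 -1.6  0.9  1.4  1.5  0.   1.1  0.2  2. ]
yellow [[ 0.48817096 -0.26826966  0.042     ]] green [[ 0.48212531 -0.16444553  0.042     ]]
```

View pics/tfit.png

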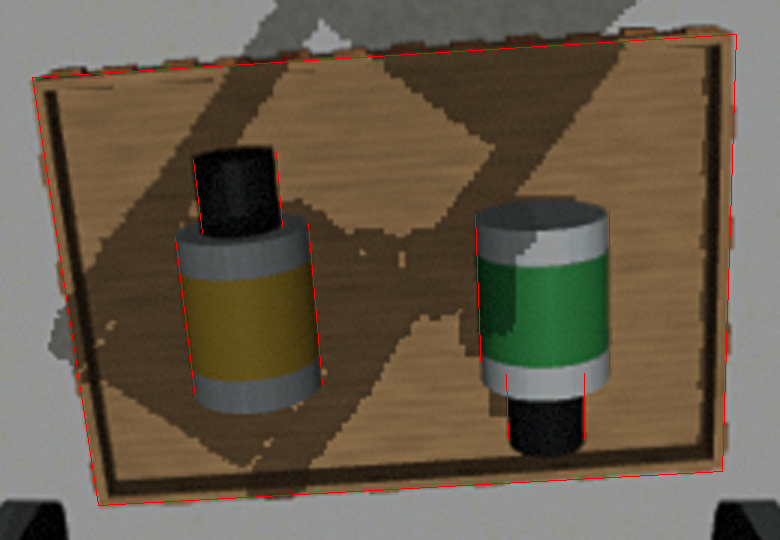

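jog_arm:
  targets:
    - [0, 0, 0.02, 0.016, -0.017, -0.04, 0.085]
    - [0, 0, 0.02, 0.016, -0.017, -0.04, 0.085]
    - [0, 0, 0.02, 0.014, -0.016, -0.04, 0.085]
    - [0, 0, 0, 0, 0, -0.03, 0.085]
    - [0, 0, 0, 0, 0, -0.03, 0.085]
    - [0, 0, 0, 0, 0, 0, 0.085]
    - [0, 0, 0, 0, 0, 0, 0.085]
    - [0, 0, 0, 0, 0, 0, 0.085]
    - [0, 0, 0, 0, 0, 0, 0.085]
    - [0, 0, 0, 0, 0, 0, 0.085]
  squeeze: 30

```text
t: 5.5
tcp_pos: [0.4888, -0.2682, 0.0984]
orientation: [-3.139, 0.003, -3.081]
wrist_force: [-0.7, 0.9, -0.2]
finger_gap: 0.0851
```

```bash
python3 look.py w3; python3 -c "
from h import *
print(robot.grasp_offset)"
```

```text
[ 0.4885 -0.2681  0.098 ] [-3.140e+00  2.000e-03 -3.081e+00] [-0.    0.01  0.01 -0.   -0.    0.  ]
jar_a [([282.0, 236.1], 0.82, [0.4898, -0.2678, 0.042]), ([457.3, 234.9], 0.67, [0.4832, -0.1656, 0.042])]
jar_a_cap [([448.1, 300.8], 0.7, [0.5272, -0.1617, 0.042])]
jar_b_cap [([280.9, 156.6], 0.96, [0.4442, -0.2712, 0.042]), ([445.8, 298.4], 0.68, [0.5255, -0.1636, 0.042])]
5.75
-0.0187
```

View pics/w3.png

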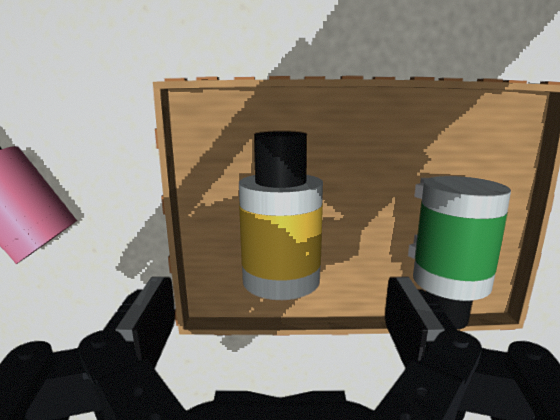

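jog_arm:
  targets:
    - [0, 0, 0, 0, 0, -0.03, 0.085]
    - [0, 0, 0, 0, 0, -0.03, 0.085]
    - [0, 0, 0, 0, 0, -0.018, 0.085]
    - [0, 0, 0, 0, 0, 0, 0.085]
    - [0, 0, 0, 0, 0, 0, 0.04]
    - [0, 0, 0, 0, 0, 0, 0.04]
    - [0, 0, 0, 0, 0, 0, 0.04]
    - [0, 0, 0, 0, 0, 0, 0.04]
    - [0, 0, 0, 0, 0, 0, 0.04]
    - [0, 0, 0, 0, 0, 0, 0.04]
  squeeze: 40

```text
t: 6.75
tcp_pos: [0.4889, -0.2676, 0.0204]
orientation: [-3.141, 0.002, -3.082]
wrist_force: [0.5, 4.7, 5.5]
finger_gap: 0.045
```

jog_arm:
  targets:
    - [0, 0, 0, 0, 0, 0.03, 0.04]
    - [0, 0, 0, 0, 0, 0.045, 0.04]
    - [0, 0, -0.1, 0.006, 0.03, 0.025, 0.04]
    - [0, 0, -0.13, 0.006, 0.03, 0.02, 0.04]
    - [0, 0, -0.13, 0.006, 0.03, 0.02, 0.04]
    - [0, 0, -0.13, 0.006, 0.03, 0.02, 0.04]
    - [0, 0, -0.13, 0.006, 0.03, 0.02, 0.04]
    - [0, 0, -0.13, 0.006, 0.03, 0.02, 0.04]
    - [0, 0, -0.13, 0.006, 0.03, 0.02, 0.04]
    - [0, 0, -0.13, 0.006, 0.03, 0.01, 0.04]

```text
t: 7.75
tcp_pos: [0.5369, -0.0266, 0.2514]
orientation: [3.139, 0.004, 2.186]
wrist_force: [0.6, 0.1, -1.7]
finger_gap: 0.045
```

jog_arm:
  targets:
    - [0, 0, -0.13, 0.007, 0.03, 0, 0.04]
    - [0, 0, -0.13, 0.007, 0.03, 0, 0.04]
    - [0, 0, -0.13, 0.007, 0.03, 0, 0.04]
    - [0, 0, -0.13, 0.007, 0.03, 0, 0.04]
    - [0, 0, -0.13, 0.007, 0.03, 0, 0.04]
    - [0, 0, -0.13, 0.007, 0.03, 0, 0.04]
    - [0, 0, 0, 0, 0, 0, 0.04]
    - [0, 0, 0, 0, 0, 0, 0.04]
    - [0, 0, 0, 0, 0, 0, 0.04]
    - [0, 0, 0, 0, 0, 0, 0.04]

```text
t: 8.75
tcp_pos: [0.5776, 0.1513, 0.2486]
orientation: [3.141, 0.0, 1.411]
wrist_force: [-1.3, -0.3, -1.0]
finger_gap: 0.0448
```

Run:
```python
from h import *
import json
o=robot.get_obs();print(o["tcp_pos"].round(4),o["orientation"].round(3),o["joint_velocities"].round(2),o["joint_pos"].round(2),o["finger_gap"])
k=robot.calibration("wrist")
im=robot.camera("wrist"); cv2.imwrite(f"pics/w4.png",im[:,:,::-1])
json.dump({a:np.array(k[a]).tolist() for a in k},open("w4.json","w"))
```

```text
[0.5776 0.1513 0.2486] [3.141 0.    1.411] [-0. -0. -0.  0.  0.  0.] [ 0.11  0.24  1.46 -0.    1.44  0.27] 0.04483464295557399
```

View pics/w4.png

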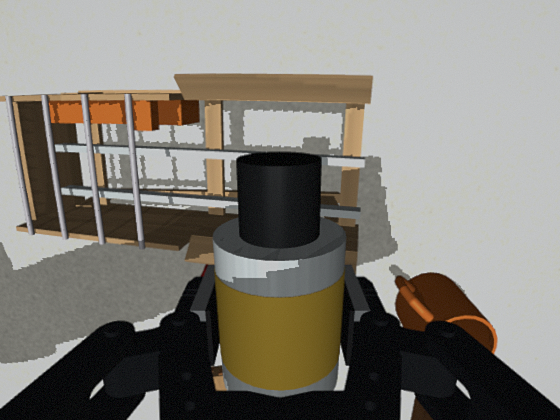

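```bash
cat > ov.py <<'E'
from fit import *
def ov(n,p,out):
    k=json.load(open(n+".json"));b=cv2.resize(cv2.imread(f"pics/{n}.png")[60:270,0:400],None,fx=2,fy=2,interpolation=cv2.INTER_CUBIC)
    def L(a,c,col):
        q=((proj(k,W(p,[a,c]))-[0,60]+.5)*2).astype(int); cv2.line(b,tuple(map(int,q[0])),tuple(map(int,q[1])),col,1)
    for y in(-.036,-.030,.004,.010): L(rail(-.2,y),rail(.065,y),(0,0,255))
    for y in(-.05,.05): L(rail(-.2,y),rail(.065,y),(255,0,0))
    L(rail(-.075,.03,.006),rail(-.2,.03,.006),(0,255,0));L(rail(-.075,.03,.04),rail(-.075,.05,.04),(0,255,255))
    L(rail(-.075,.03,.006),rail(-.075,.05,.006),(0,255,0))
    cv2.imwrite(f"pics/{out}.png",b)
import sys
ov(sys.argv[1],[float(x) for x in sys.argv[3:6]],sys.argv[2])
E
python3 ov.py w4 ov4 0.5786 0.1743 -0.1778
```

```text
(no output)
```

View pics/ov4.png

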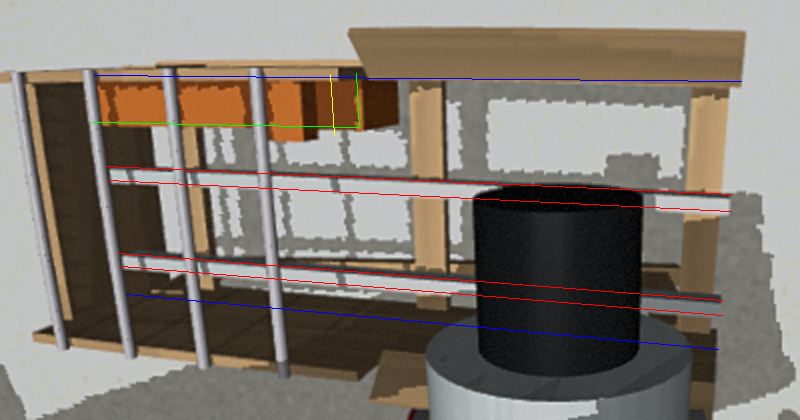

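jog_arm:
  targets:
    - [0, 0, -0.018, 0.0035, 0.0095, 0, 0.04]
    - [0, 0, 0, 0, 0, -0.03, 0.04]
    - [0, 0, 0, 0, 0, -0.03, 0.04]
    - [0, 0, 0, 0, 0, -0.03, 0.04]
    - [0, 0, 0, 0, 0, -0.02, 0.04]
    - [0, 0, 0, 0, 0, -0.01, 0.04]
    - [0, 0, 0, 0, 0, -0.005, 0.04]
    - [0, 0, 0, 0, 0, -0.003, 0.04]
    - [0, 0, 0, 0, 0, -0.002, 0.04]
    - [0, 0, 0, 0, 0, 0, 0.04]

```text
t: 9.8
tcp_pos: [0.582, 0.162, 0.1195]
orientation: [3.14, -0.001, 1.394]
wrist_force: [0.7, -0.6, -1.9]
finger_gap: 0.045
```

Run:
```python
from h import *
o=robot.get_obs();print(o["tcp_pos"].round(4),o["orientation"].round(3),o["wrist_force"])
cv2.imwrite(f"pics/w5.png",np.vstack([robot.camera("wrist")[:,:,::-1]]));cv2.imwrite("pics/s5.png",cv2.resize(robot.camera("side")[180:340,200:400,::-1],None,fx=4,fy=3.7,interpolation=cv2.INTER_CUBIC))
```

```text
[0.582  0.162  0.1195] [ 3.140e+00 -1.000e-03  1.394e+00] [ 0.73478958 -0.61020381 -1.89322998]
```

View pics/w5.png

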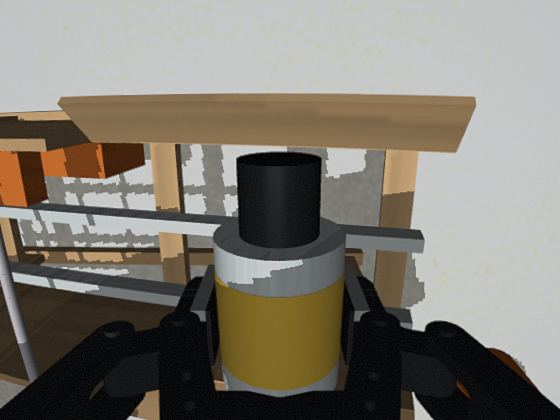

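View pics/s5.png

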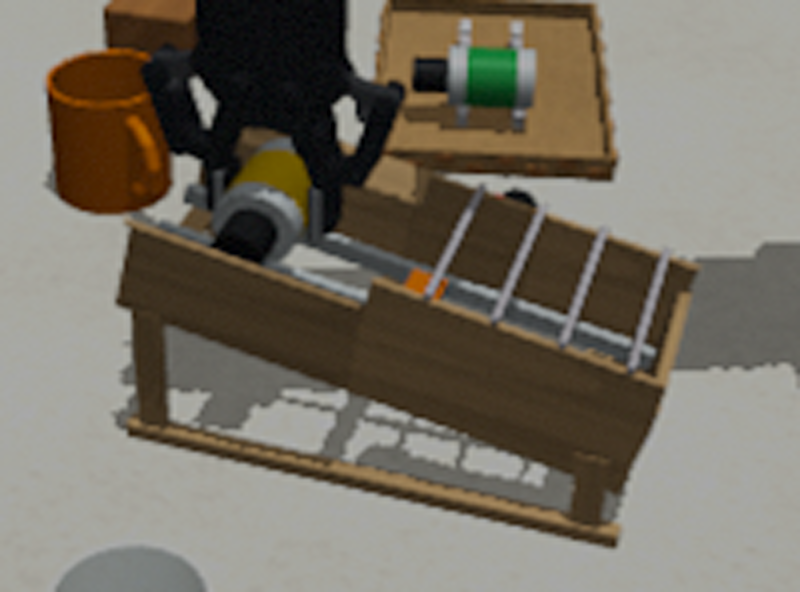

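jog_arm:
  targets:
    - [0, 0, 0, 0, 0, -0.003, 0.04]
    - [0, 0, 0, 0, 0, -0.002, 0.04]
    - [0, 0, 0, 0, 0, 0, 0.04]
    - [0, 0, 0, 0, 0, 0, 0.055]
    - [0, 0, 0, 0, 0, 0, 0.055]
    - [0, 0, 0, 0, 0, 0, 0.07]
    - [0, 0, 0, 0, 0, 0, 0.085]
    - [0, 0, 0, 0, 0, 0, 0.085]
    - [0, 0, 0, 0, 0, 0, 0.085]
    - [0, 0, 0, 0, 0, 0, 0.085]

```text
t: 10.9
tcp_pos: [0.5813, 0.1619, 0.1135]
orientation: [3.142, -0.0, 1.394]
wrist_force: [-0.0, -0.5, -0.4]
finger_gap: 0.085
```

Run:
```python
from h import *
o=robot.get_obs();print(o["tcp_pos"].round(4),o["orientation"].round(3),o["wrist_force"])
cv2.imwrite(f"pics/w6.png",np.vstack([robot.camera("wrist")[:,:,::-1]]));cv2.imwrite("pics/s6.png",cv2.resize(robot.camera("side")[180:340,200:400,::-1],None,fx=4,fy=3.7,interpolation=cv2.INTER_CUBIC))
```

```text
[0.5813 0.1619 0.1135] [ 3.142 -0.     1.394] [-0.0070629  -0.47811953 -0.35455029]
```

View pics/w6.png

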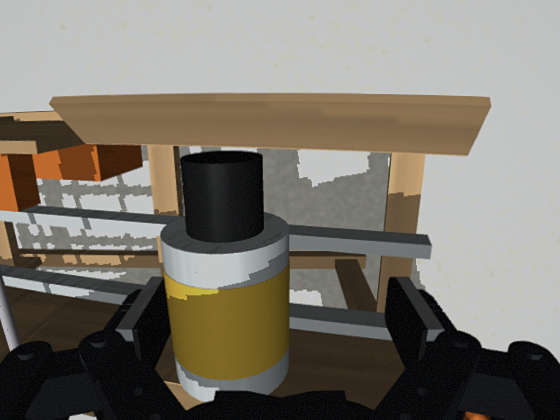

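View pics/s6.png

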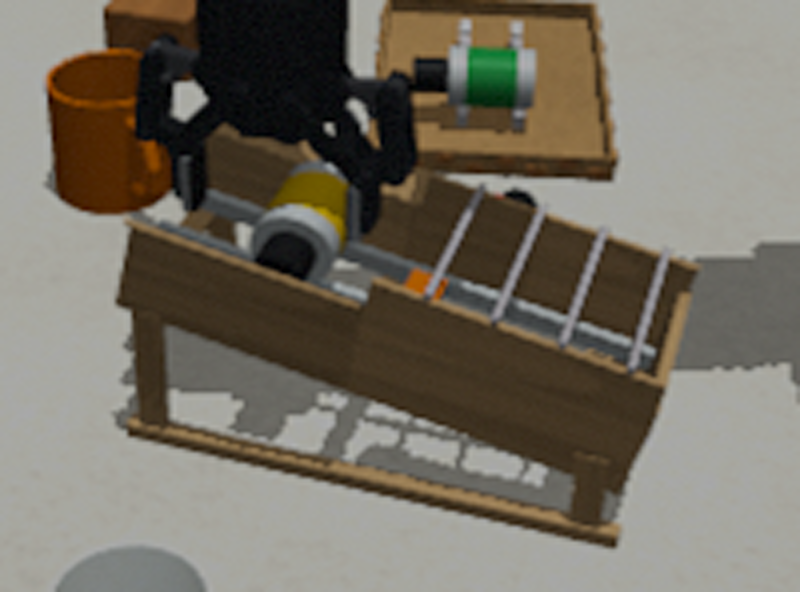

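jog_arm:
  targets:
    - [0, 0, 0, 0.001, 0, 0.02, 0.085]
    - [0, 0, 0, 0.002, 0, 0.03, 0.085]
    - [0, 0, 0, 0, 0, 0.04, 0.085]
    - [0, 0, 0, 0, 0, 0.04, 0.085]
    - [0, 0, 0, 0, 0, 0.01, 0.085]
    - [0, 0, 0, 0, 0, 0, 0.085]
    - [0, 0, 0, 0, 0, 0, 0.085]
    - [0, 0, 0, 0, 0, 0, 0.085]
    - [0, 0, 0, 0, 0, 0, 0.085]
    - [0, 0, 0, 0, 0, 0, 0.085]

```text
t: 12.0
tcp_pos: [0.5835, 0.1618, 0.2518]
orientation: [-3.139, 0.001, 1.394]
wrist_force: [0.2, 0.9, -0.3]
finger_gap: 0.0852
```

Run:
```python
from h import *
o=robot.get_obs();print(o["tcp_pos"].round(4),o["orientation"].round(3),o["wrist_force"])
cv2.imwrite(f"pics/w7.png",np.vstack([robot.camera("wrist")[:,:,::-1]]));cv2.imwrite("pics/s7.png",cv2.resize(robot.camera("side")[180:340,200:400,::-1],None,fx=4,fy=3.7,interpolation=cv2.INTER_CUBIC))
```

```text
[0.5835 0.1618 0.2518] [-3.139e+00  1.000e-03  1.394e+00] [ 0.15590387  0.91824838 -0.34195585]
```

View pics/w7.png

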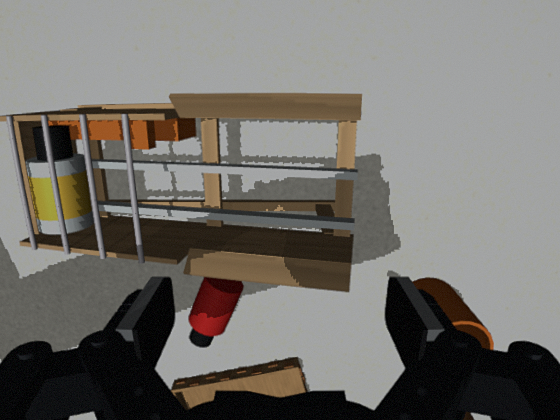

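View pics/s7.png

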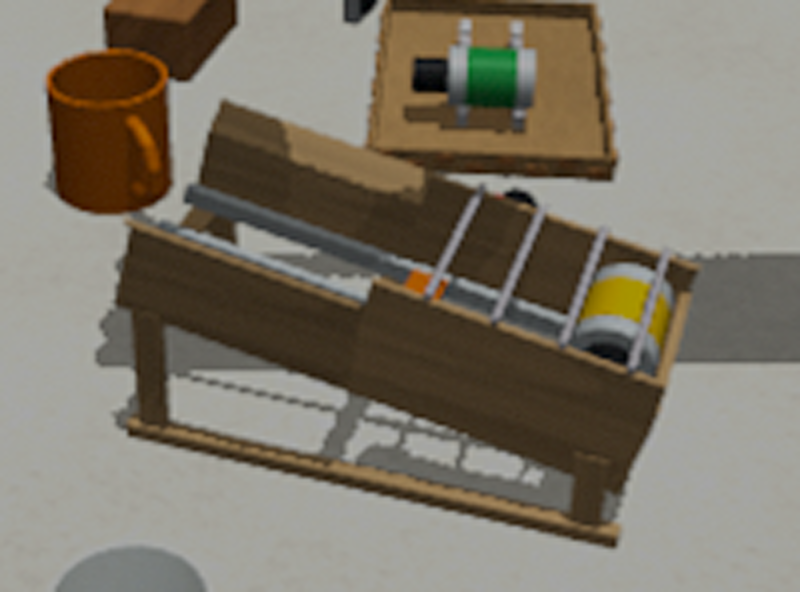

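jog_arm:
  targets:
    - [0, 0, -0.134, -0.01, -0.033, 0, 0.085]
    - [0, 0, -0.134, -0.01, -0.033, 0, 0.085]
    - [0, 0, -0.134, -0.01, -0.033, 0, 0.085]
    - [0, 0, -0.134, -0.01, -0.033, 0, 0.085]
    - [0, 0, -0.134, -0.01, -0.033, 0, 0.085]
    - [0, 0, -0.134, -0.01, -0.033, -0.01, 0.085]
    - [0, 0, -0.134, -0.01, -0.032, -0.02, 0.085]
    - [0, 0, -0.134, -0.01, -0.032, -0.02, 0.085]
    - [0, 0, -0.134, -0.01, -0.032, -0.02, 0.085]
    - [0, 0, -0.13, -0.011, -0.032, -0.02, 0.085]

```text
t: 13.1
tcp_pos: [0.4829, -0.1653, 0.1629]
orientation: [3.141, -0.001, 0.052]
wrist_force: [0.1, -0.5, 0.1]
finger_gap: 0.0856
```

jog_arm:
  targets:
    - [0, 0, 0, 0, 0, -0.02, 0.085]
    - [0, 0, 0, 0, 0, -0.02, 0.085]
    - [0, 0, 0, 0, 0, -0.02, 0.085]
    - [0, 0, 0, 0, 0, 0, 0.085]
    - [0, 0, 0, 0, 0, 0, 0.085]
    - [0, 0, 0, 0, 0, 0, 0.085]
    - [0, 0, 0, 0, 0, 0, 0.085]
    - [0, 0, 0, 0, 0, 0, 0.085]
    - [0, 0, 0, 0, 0, 0, 0.085]
    - [0, 0, 0, 0, 0, 0, 0.085]

```text
t: 14.1
tcp_pos: [0.4834, -0.1641, 0.1038]
orientation: [3.141, -0.001, 0.058]
wrist_force: [-0.5, 0.1, 0.1]
finger_gap: 0.0851
```

```bash
python3 look.py w8
```

```text
[ 0.4833 -0.1641  0.1037] [ 3.141 -0.     0.058] [-0.  0.  0. -0.  0.  0.]
jar_a [([275.4, 229.4], 0.95, [0.4837, -0.1627, 0.042])]
jar_a_cap [([51.7, 239.8], 0.94, [0.4686, -0.0262, 0.042]), ([277.6, 161.5], 0.72, [0.5238, -0.1617, 0.042])]
jar_b_cap []
14.35
```

View pics/w8.png

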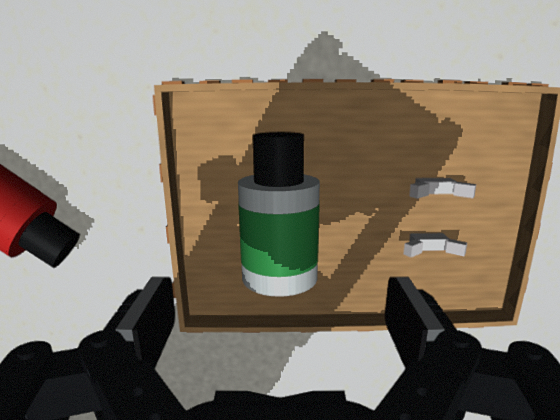

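jog_arm:
  targets:
    - [0, 0, 0, -0.001, 0, -0.03, 0.085]
    - [0, 0, 0, 0, 0, -0.03, 0.085]
    - [0, 0, 0, 0, 0, -0.0235, 0.085]
    - [0, 0, 0, 0, 0, 0, 0.085]
    - [0, 0, 0, 0, 0, 0, 0.04]
    - [0, 0, 0, 0, 0, 0, 0.04]
    - [0, 0, 0, 0, 0, 0, 0.04]
    - [0, 0, 0, 0, 0, 0, 0.04]
    - [0, 0, 0, 0, 0, 0, 0.04]
    - [0, 0, 0, 0, 0, 0, 0.04]

```text
t: 15.35
tcp_pos: [0.4837, -0.1637, 0.022]
orientation: [-3.142, -0.003, 0.058]
wrist_force: [-0.1, 3.3, 6.3]
finger_gap: 0.0449
```

jog_arm:
  targets:
    - [0, 0, 0, 0, 0, 0.03, 0.04]
    - [0, 0, 0, 0, 0, 0.045, 0.04]
    - [0, 0, 0.1, 0.007, 0.025, 0.025, 0.04]
    - [0, 0, 0.12, 0.007, 0.025, 0.02, 0.04]
    - [0, 0, 0.12, 0.007, 0.025, 0.02, 0.04]
    - [0, 0, 0.12, 0.007, 0.025, 0.02, 0.04]
    - [0, 0, 0.12, 0.007, 0.025, 0.02, 0.04]
    - [0, 0, 0.12, 0.007, 0.025, 0.02, 0.04]
    - [0, 0, 0.12, 0.007, 0.025, 0.02, 0.04]
    - [0, 0, 0.12, 0.007, 0.025, 0.01, 0.04]

```text
t: 16.35
tcp_pos: [0.5395, 0.0368, 0.2532]
orientation: [3.137, -0.002, 1.003]
wrist_force: [0.6, -1.1, -1.6]
finger_gap: 0.0448
```

jog_arm:
  targets:
    - [0, 0, 0.1, 0.008, 0.025, 0, 0.04]
    - [0, 0, 0.1, 0.008, 0.025, 0, 0.04]
    - [0, 0, 0.1, 0.008, 0.025, 0, 0.04]
    - [0, 0, 0.09, 0.008, 0.025, 0, 0.04]
    - [0, 0, 0.006, 0.008, 0.025, 0, 0.04]
    - [0, 0, 0, 0.0016, 0, 0, 0.04]
    - [0, 0, 0, 0, 0, 0, 0.04]
    - [0, 0, 0, 0, 0, 0, 0.04]
    - [0, 0, 0, 0, 0, 0, 0.04]
    - [0, 0, 0, 0, 0, 0, 0.04]

```text
t: 17.35
tcp_pos: [0.5798, 0.1601, 0.2502]
orientation: [3.141, 0.0, 1.393]
wrist_force: [0.1, 0.3, -1.0]
finger_gap: 0.0448
```

jog_arm:
  targets:
    - [0, 0, 0, 0.0015, 0.002, 0, 0.04]
    - [0, 0, 0, 0, 0, -0.03, 0.04]
    - [0, 0, 0, 0, 0, -0.03, 0.04]
    - [0, 0, 0, 0, 0, -0.03, 0.04]
    - [0, 0, 0, 0, 0, -0.02, 0.04]
    - [0, 0, 0, 0, 0, -0.01, 0.04]
    - [0, 0, 0, 0, 0, -0.006, 0.04]
    - [0, 0, 0, 0, 0, -0.004, 0.04]
    - [0, 0, 0, 0, 0, -0.001, 0.04]
    - [0, 0, 0, 0, 0, 0, 0.04]

```text
t: 18.35
tcp_pos: [0.5821, 0.163, 0.12]
orientation: [3.14, -0.001, 1.394]
wrist_force: [0.4, 0.7, -1.6]
finger_gap: 0.0453
```

Run:
```python
from h import *
o=robot.get_obs();print(o["tcp_pos"].round(4),o["orientation"].round(3),o["wrist_force"])
cv2.imwrite(f"pics/w9.png",robot.camera("wrist")[:,:,::-1])
```

```text
[0.5821 0.163  0.12  ] [ 3.140e+00 -1.000e-03  1.394e+00] [ 0.36791313  0.68673823 -1.60681014]
```

View pics/w9.png

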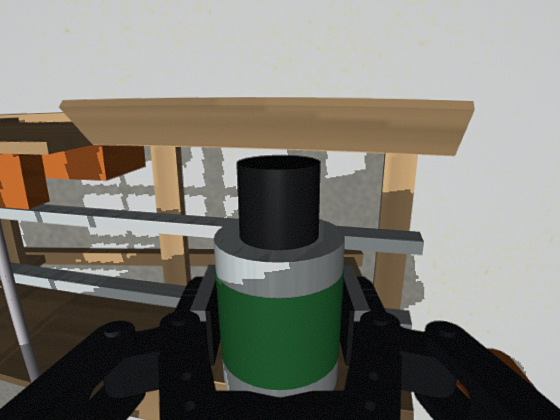

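jog_arm:
  targets:
    - [0, 0, 0, 0, -0.001, -0.003, 0.04]
    - [0, 0, 0, 0, 0, -0.001, 0.04]
    - [0, 0, 0, 0, 0, 0, 0.04]
    - [0, 0, 0, 0, 0, 0, 0.055]
    - [0, 0, 0, 0, 0, 0, 0.055]
    - [0, 0, 0, 0, 0, 0, 0.07]
    - [0, 0, 0, 0, 0, 0, 0.085]
    - [0, 0, 0, 0, 0, 0, 0.085]
    - [0, 0, 0, 0, 0, 0, 0.085]
    - [0, 0, 0, 0, 0, 0, 0.085]

```text
t: 19.4
tcp_pos: [0.5814, 0.162, 0.115]
orientation: [3.142, -0.0, 1.394]
wrist_force: [0.3, 0.2, 0.0]
finger_gap: 0.0847
```

jog_arm:
  targets:
    - [0, 0, 0, 0.001, 0, 0.02, 0.085]
    - [0, 0, 0, 0.002, 0, 0.03, 0.085]
    - [0, 0, 0, 0, 0, 0.04, 0.085]
    - [0, 0, 0, 0, 0, 0.04, 0.085]
    - [0, 0, 0, 0, 0, 0.01, 0.085]
    - [0, 0, 0, 0, 0, 0, 0.085]
    - [0, 0, 0, 0, 0, 0, 0.085]
    - [0, 0, 0, 0, 0, 0, 0.085]
    - [0, 0, 0, 0, 0, 0, 0.085]
    - [0, 0, 0, 0, 0, 0, 0.085]

```text
t: 20.4
tcp_pos: [0.5836, 0.1618, 0.2533]
orientation: [-3.139, 0.001, 1.394]
wrist_force: [-0.1, 0.1, -0.5]
finger_gap: 0.0846
```

Run:
```python
from h import *
o=robot.get_obs();print(o["t"],o["tcp_pos"].round(4),o["orientation"].round(3),o["wrist_force"])
for i in range(10): robot.camera("side")
cv2.imwrite(f"pics/w10.png",robot.camera("wrist")[:,:,::-1]);cv2.imwrite("pics/s10.png",cv2.resize(robot.camera("side")[180:340,200:400,::-1],None,fx=4,fy=3.7,interpolation=cv2.INTER_CUBIC))
cv2.imwrite(f"pics/sc10.png",robot.camera("scene")[:,:,::-1])
```

```text
20.4 [0.5836 0.1618 0.2533] [-3.139e+00  1.000e-03  1.394e+00] [-0.10077048  0.12779042 -0.51080888]
```

View pics/w10.png

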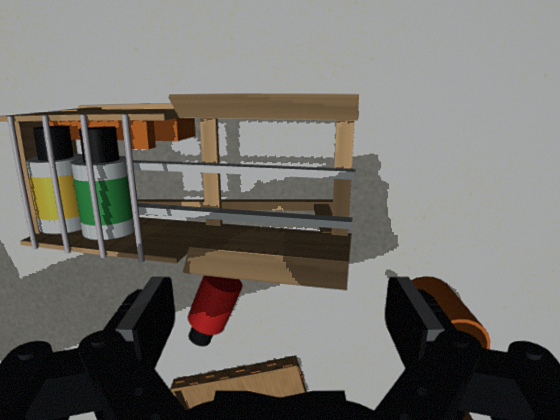

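View pics/s10.png

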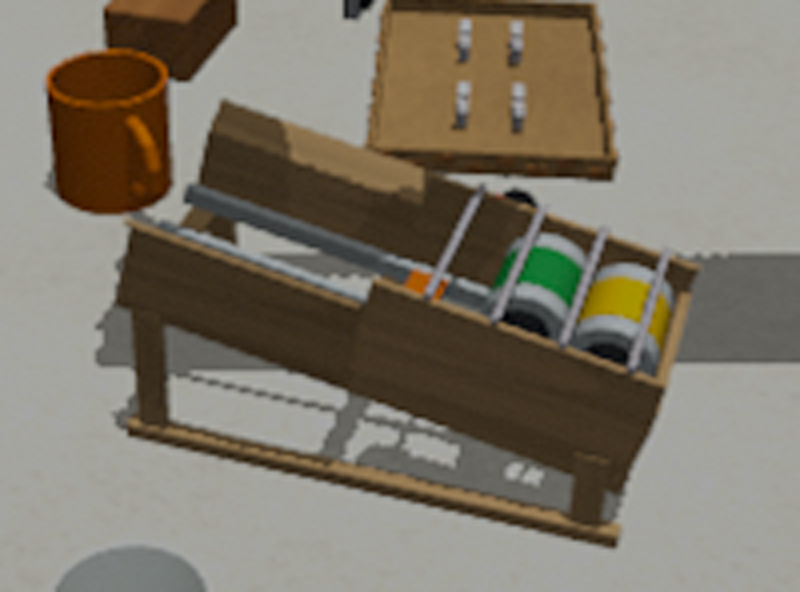

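View pics/sc10.png

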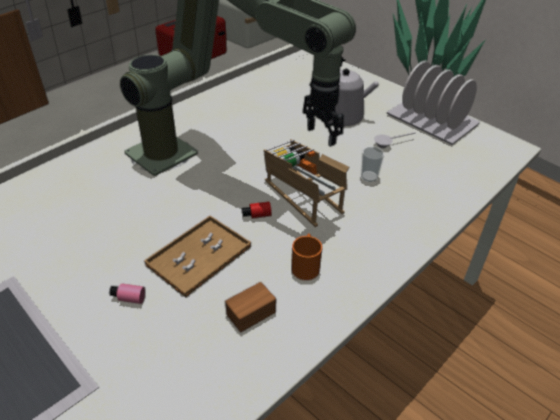

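Both tins lie in a row at the low end, with their caps over the orange ledge: yellow at about (55,185) and green at about (102,190) in the wrist view. The mug, tumbler, box, red tin and pink tin have not moved. I'm handing in.

```bash
python3 -c "
from workcell import robot
print(robot.hand_in())"
```

```text
the job is handed in; nothing more can be done
None
```

Both spice tins are put away in the gravity rack, and the job was handed in at about 21 s of the 58 s allowed. I loaded the yellow tin first, then the green one. Each was laid level across the bay with its cap on the ledge side, then released so it rolled down under the hood bars.

- **Tins:** The last wrist and side pictures show them next to each other at the low end, yellow first and then green. Both caps lie over the orange ledge.
- **Other objects:** In the last scene picture the mug, tumbler, bamboo box and the red and pink look-alikes stand where they started.
- **Robot:** The gripper was open and clear of everything, about 14 cm above the rack's rails. The wrist force readings after each move stayed below about 10 N.
- **Disagreement:** The detector's tin centres came out about 97 mm apart instead of the 104 mm listed. I therefore used a fit to the tray corners and tin outlines, and both grasps and placings worked with it. No check failed.

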